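# Shine the torch into the open switch box

### The job

Draw the wide-headed torch out of the leaning tool stand and hold it, level and raised, with its lens about 10 cm in front of the middle of the open switch box's mouth, shining straight in. Do not bump the box, and leave the cordless screwdriver and the other things on the bench where they are. Finish while still holding the torch steady there: do not put it down or let go.

Things in the scene. Friction and masses are not known exactly. Their poses are not given: they have to be found in the camera images.
- torch: plain steel hand torch, 190 mm long, about 0.2 kg: round barrel 30 mm in diameter up to 140 mm from the tail, then a wider head, 44 mm in diameter from 152 mm to the flat lens. Origin: middle of the tail end; z runs along the torch to the lens. Starts lens up in either sleeve of the stand, leaning 30 deg from vertical to the stand's +x, lowest 70 mm in the sleeve; draw it out along its axis
- torch_grip (a point): a good point to grip the torch: on its axis, on the barrel, 110 mm from the tail, 80 mm from the lens and near its centre of mass
- torch_lens (a point): centre of the torch's lens, 190 mm from the tail
- torch_tail (a point): centre of the torch's tail end (same point as the torch's origin)
- stand: fixed: plywood base 130 x 200 x 16 mm, two square dark steel sleeves side by side (at its y = +60 and -60 mm), 34 mm wide inside, 42 mm outside, 70 mm deep, leaning 30 deg from vertical to its +x. Origin: middle of the sleeves' row, at the bench top; sleeve floors 30 mm, mouths about 90 mm, highest point 101 mm above the bench
- driver: straight cordless screwdriver standing in the other sleeve of the stand: the same 30 mm barrel, 140 mm long, but it ends in a slim chuck and a 7 mm bit, 190 mm overall. Origin at its tail, z axis along it to the bit. To be left alone
- switchbox: fixed grey steel switch box, cover off, breakers inside: 100 mm deep, 160 wide, 170 high, upright on a plywood block 140 x 200 mm, 50 mm high; its top is 220 mm above the bench. Its whole front, facing its own -x, is the open mouth. Origin: under the middle of the block, at the bench top; z up, x level from the mouth into the box
- switchbox_mouth (a point): middle of the box's open mouth, in the plane of its front rim, 135 mm above the bench; axes as the box's: x level, straight into the box, z up
- jar: glass jar with a steel lid, 60 mm in diameter, 85 mm high, standing loose; origin under its centre. To be left alone
- tape: black tape measure, 70 x 40 x 65 mm high, standing loose; origin under its centre. To be left alone
- screwcarton: small cardboard carton, 90 x 60 x 50 mm high, loose; origin under its centre. To be left alone
Mind the look-alikes: they are no part of the job. Leave any blue or purple look-alike of the torch alone.

How it is judged:
By the outcome, as a careful person would: the job done as asked, in the order asked, and still so for the second after the job is handed in, while the arm keeps its last pose, push and grip.
It also fails if it takes over 45 s, if anything falls off the work surface, if the arm or the gripper's body presses on something with over 40 N, if the wrist force passes 120 N, or if a joint passes its speed limit or range.

### The arm

A 6-joint arm with a two-finger parallel gripper is mounted at the origin on the work surface. World frame = base frame: x ahead of the robot, y to its left, z up, the work surface at z = 0. Lengths are in m, angles in rad, forces in N, time in s.
With the tool pointing down it reaches from about 0.3 to 1 m from the base axis. Payload 5.1 kg.
Tool frame: the origin (TCP) lies on the front face of the gripper's body, between the roots of the fingers; the fingertips stand 78 mm ahead of it and the grasp point (between the pads) lies 59 mm ahead of it; z points along the fingers, y is the direction in which the jaws open and shut (so a half turn about z gives the same grasp; the last joint's range is limited). The gripper opens to 95 mm and grips with 3 to 60 N. Pads are 20 mm wide; open, the fingers measure 119 mm over their backs; the gripper's body (75 mm by 180 mm) begins 59 mm behind the grasp point.
Start: joints at [-1.191, 0.124, 1.65, -0, 1.367, -0.083], TCP at [0.29, -0.582, 0.292] pointing down, gripper open.
Joint ranges: [-2.61, 2.61], [-1.02, 2.33], [0.03, 2.71], [-1.35, 4.49], [0.32, 2.68], [-2.91, 2.91]. Speed limits (rad/s): [2.57, 2.57, 3.14, 3.14, 3.14, 3.14].

### API

Orientations are given as a 3x3 rotation matrix whose columns are the frame's x, y, z axes.
In Python, from workcell import observe, camera, calibration, finish_job gives the robot as it stands.
- The arm moves only by the shell command python3 -m creep 'ROWS' [FORCE]. ROWS is a JSON object of lists of equal length, an entry for each row: "gripper": the gripper command: -1 is shut, 1 is fully open, values between are in proportion; "offset": the shift along the tool's x, y, z in m, a list of three; "twist": the turn, a rotation vector about the tool's x, y, z in degrees, a list of three. In form: {"gripper": [gripper, ...], "offset": [[dx, dy, dz], ...], "twist": [[wx, wy, wz], ...]}. A call has 1 to 5 rows; each row is the pose to reach, as a shift and turn from the pose measured when the call began, along the tool's axes at that moment; what a row does not reach only later rows make up. A row lasts 1/10 s, in which the tool goes at most 50 mm and 8.59 degrees, less where a joint would pass 70% of its speed; a pose out of reach is approached as far as the arm can. A call with a gripper value outside its range is refused whole. The fingers move at their own pace and stop on an object; FORCE is the grip in N (left out, the last holds). Time passes only in rows, so rows that repeat a pose let the fingers close. It gives the time, the measured TCP pose, the force and the opening at its end, in the units of the state.
- observe(): the state, without advancing time (a new reading comes with each control period).
- camera(name): name is "side" or "top" or "wrist"; returns the picture (384x512x3 uint8, blue, green, red); there is no depth.
- calibration(name): a dict with "mtx" (3x3 intrinsics, pixels), "k1" (the pictures are not rectified: a ray, as slopes to the right and down, at radius r is drawn at 1 + k1 r^2 times it, then the intrinsics apply), "R" (3x3) and "t" (3): a world point X has camera coordinates R X + t. Camera axes: x right, y down, z forward; pixel columns grow to the right and rows downward; lengths in m; the calibration is good to about 2 mm. A picture is of the moment at which its call begins: read the wrist's pose just before it. calibration takes no time and is no camera call; for the wrist camera it gives the pose at the moment of the call.
- finish_job(): hands the job in, once; it reports no verdict.
The state is a dict: "time": time; "joint_positions": joint angles; "joint_vel": joint speeds; "joint_torque": joint torques, N m; "eef_pos": TCP position; "tcp_rot": TCP orientation; "wrist_force": force on the tool from outside, world axes, zero at the start; "moment": the same for the moment, N m; "grip_width": finger opening in m.
Only numpy, scipy, OpenCV 4.12 (cv2) and the standard library are available. Lean on these libraries where they do the work, as an engineer would, in place of code of your own. Each camera call takes 0.05 s, during which the arm holds its last target. There are 200 camera calls.

## Working session

There is one attempt and no reset: what is moved stays moved. The work goes in short steps, Python scripts to look and compute and a shell command to move; the robot and the scene stay as the last step left them, time stands still between calls to the robot, and variables do not carry over. Pictures are saved under pics/ and viewed, about 8 in all and at most 12, crops included, and the job is handed in when it is done.

```bash
ls; mkdir -p pics; python3 - <<'E'
from workcell import *
import cv2,numpy as np
s=observe();print(s['time'],s['eef_pos'],s['tcp_rot'],s['grip_width'])
a=camera('side');b=camera('top')
cv2.imwrite('pics/side0.png',a);cv2.imwrite('pics/top0.png',b)
for n in('side','top'):print(calibration(n))
E
```

```text
pics
0.0 [ 0.28998795 -0.58120153  0.29099567] [[ 8.94815269e-01  4.46435918e-01 -7.77502075e-04]
 [ 4.46436570e-01 -8.94813279e-01  1.89349014e-03]
 [ 1.49602826e-04 -2.04142925e-03 -9.99997905e-01]] 0.09504355705210012
{'mtx': array([[350.22749997,   0.        , 257.63229546],
       [  0.        , 350.22749997, 190.73658786],
       [  0.        ,   0.        ,   1.        ]]), 'k1': -0.07391048655234991, 'R': array([[-0.89653203, -0.44241238, -0.02239673],
       [-0.26122862,  0.56884929, -0.77985261],
       [ 0.35775681, -0.69331217, -0.62556238]]), 't': array([0.48252598, 0.24149274, 0.93629505])}
{'mtx': array([[440.63239399,   0.        , 250.64974788],
       [  0.        , 440.63239399, 188.43426   ],
       [  0.        ,   0.        ,   1.        ]]), 'k1': 0.007290498754466212, 'R': array([[ 0.01347064, -0.9997569 , -0.01745524],
       [-0.9952404 , -0.01172071, -0.09674286],
       [ 0.09651475,  0.01867535, -0.99515634]]), 't': array([0.02033125, 0.54097524, 1.28355717])}
```

View pics/side0.png

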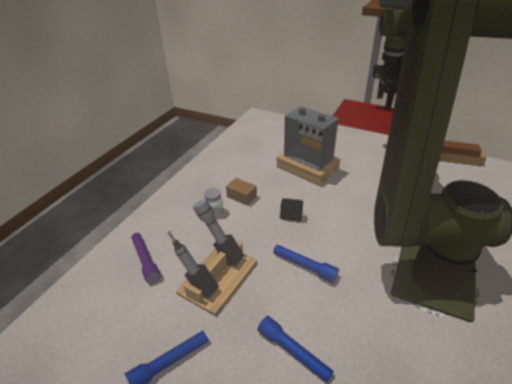

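View pics/top0.png

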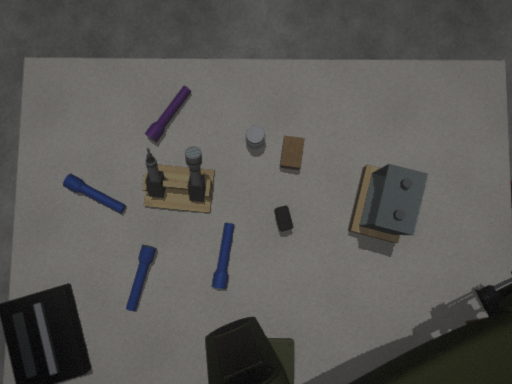

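The side view shows the stand at about (215,270), with a grey wide-headed tool at (205,208) in one sleeve and a slim-bit tool at (175,240) in the other. The box is at (310,140) with its mouth towards the stand side. In the top view the wide head is at (194,155) and the bit tip at (150,152). The blue and purple torches lie on the bench and are look-alikes. The steel one in the sleeve fits the description, so I'll confirm it in an enlarged mosaic.

```bash
python3 - <<'E'
import cv2,numpy as np
a=cv2.imread('pics/side0.png');b=cv2.imread('pics/top0.png')
def c(im,x,y,w=100,h=75):
    r=cv2.resize(im[y:y+h,x:x+w],(400,300),interpolation=cv2.INTER_CUBIC)
    r=np.clip(r*1.6,0,255).astype(np.uint8)
    for i in range(0,w,20):
        cv2.putText(r,str(x+i),(i*4,8),0,.3,(0,255,255));cv2.line(r,(i*4,10),(i*4,14),(0,255,255))
    for i in range(0,h,15):
        cv2.putText(r,str(y+i),(0,i*4+4),0,.3,(0,255,0));cv2.line(r,(18,i*4),(22,i*4),(0,255,0))
    return r
m=np.vstack([np.hstack([c(a,160,190,120*1,90+30),c(a,265,100)]) if 0 else np.hstack([c(a,160,192,120,120),c(a,265,105)]),np.hstack([c(b,130,140),c(b,342,155,120,90)])])
cv2.imwrite('pics/mos.png',m)
E
```

```text
(no output)
```

View pics/mos.png

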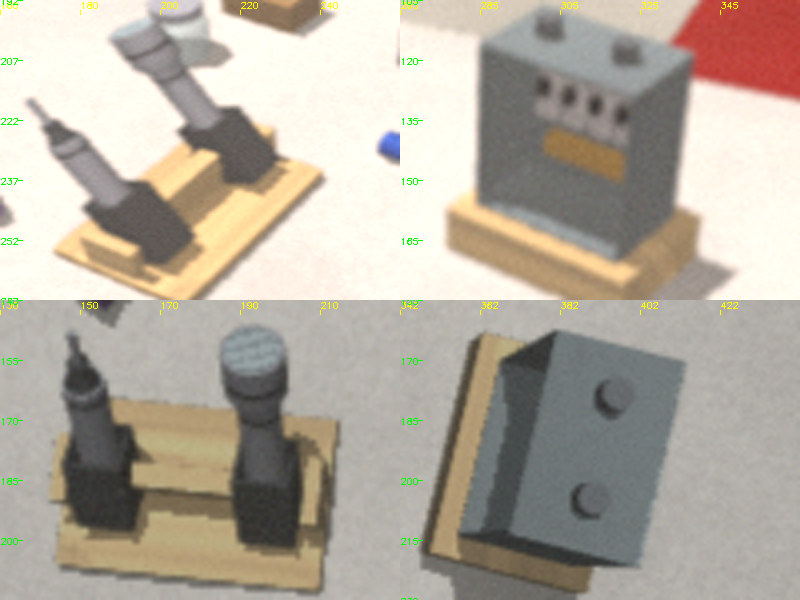

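Mosaic: the wide-headed steel torch has its lens at about (193.5,152.5) in the top view, in the right-hand (−y) sleeve. The slim-bit driver is in the other sleeve at (148,150). The box mouth faces left in the top view, towards +y. Now to compute positions.

```bash
cat > h.py <<'E'
import numpy as np,cv2
from workcell import *
def ray(c,p):
    K=c['mtx'];k=np.array([c['k1'],0,0,0,0.])
    u=cv2.undistortPoints(np.array([[p]],float),K,k)[0,0]
    R=c['R'];o=-R.T@c['t'];d=R.T@np.array([*u,1.]);return o,d/np.linalg.norm(d)
def onz(c,p,z):
    o,d=ray(c,p);return o+d*(z-o[2])/d[2]
def tri(l):
    A=np.zeros((3,3));b=np.zeros(3)
    for o,d in l:
        M=np.eye(3)-np.outer(d,d);A+=M;b+=M@o
    X=np.linalg.solve(A,b);return X,[np.linalg.norm((np.eye(3)-np.outer(d,d))@(X-o)) for o,d in l]
def proj(c,X):
    q=c['R']@X+c['t'];q=q[:2]/q[2];q=q*(1+c['k1']*(q@q));return c['mtx'][:2,:2]@q+c['mtx'][:2,2]
E
python3 - <<'E'
from h import *
np.set_printoptions(precision=4,suppress=True)
t=calibration('top');s=calibration('side')
m3=lambda x,y:(130+x/4-.4,140+(y-300)/4-.4); m4=lambda x,y:(342+(x-400)/3.333-.4,155+(y-300)/3.333-.4)
m1=lambda x,y:(160+x/3.333-.4,192+y/2.5-.4); m2=lambda x,y:(265+(x-400)/4-.4,105+y/4-.4)
print('stand');
B=[onz(t,m3(*p),.016) for p in [(57,562),(320,585),(338,420)]]
for b in B:print(b)
for p in [(55,252),(323,178)]:print('side',onz(s,m1(*p),.016))
x=B[2]-B[1];y=B[0]-B[1];print(np.linalg.norm(x),np.linalg.norm(y),np.degrees([np.arctan2(x[1],x[0]),np.arctan2(-y[0],y[1])]))
print('box top')
T=[onz(t,m4(*p),.22) for p in [(555,330),(508,555),(685,362),(638,567)]]
for b in T:print(b)
d=T[1]-T[0];e=T[2]-T[0];print(np.linalg.norm(d),np.linalg.norm(e),np.degrees([np.arctan2(d[1],d[0]),np.arctan2(e[1],e[0])]))
for p in [(482,42),(528,5),(692,55)]:print('side',onz(s,m2(*p),.22))
print('block z.05 top',[onz(t,m4(*p),.05) for p in [(480,332),(425,555),(588,590)]])
print('side block',[onz(s,m2(*p),.05) for p in [(447,208),(630,272),(698,215)]])
print('lens',onz(t,m3(254,350),.20),tri([ray(t,m3(254,350)),ray(s,m1(138,30))]))
E
```

```text
stand
[0.4877 0.3468 0.016 ]
[0.473  0.1491 0.016 ]
[0.5974 0.1383 0.016 ]
side [0.6063 0.3428 0.016 ]
side [0.4606 0.1636 0.016 ]
0.12488503358538251 0.1982861882494797 [-4.954  -4.2659]
box top
[ 0.5891 -0.3234  0.22  ]
[ 0.4186 -0.2856  0.22  ]
[ 0.5657 -0.4205  0.22  ]
[ 0.411  -0.3819  0.22  ]
0.174636418933588 0.09995742347924279 [ 167.5125 -103.5485]
side [ 0.5845 -0.3243  0.22  ]
side [ 0.5748 -0.4113  0.22  ]
side [ 0.4091 -0.3764  0.22  ]
block z.05 top [array([ 0.6134, -0.308 ,  0.05  ]), array([ 0.4183, -0.2585,  0.05  ]), array([ 0.3903, -0.3977,  0.05  ])]
side block [array([ 0.6081, -0.3056,  0.05  ]), array([ 0.4174, -0.2781,  0.05  ]), array([ 0.3878, -0.3929,  0.05  ])]
lens [0.6171 0.175  0.2   ] (array([0.6164, 0.1752, 0.1883]), [np.float64(0.0031551876072589695), np.float64(0.0031551876072591837)])
```

```bash
python3 -m creep '{"gripper":[1,1,1,1,1],"offset":[[0.005,-0.01,-0.04],[0.02,-0.04,-0.07],[0.035,-0.07,-0.10],[0.05,-0.10,-0.12],[0.067,-0.134,-0.12]],"twist":[[0,0,-8],[0,0,-16],[0,0,-24],[0,0,-32],[0,0,-40]]}'
python3 - <<'E'
from h import *
np.set_printoptions(precision=4,suppress=True)
s=observe();w=calibration('wrist');print(s['joint_positions'],s['eef_pos'],s['tcp_rot'])
R=s['tcp_rot'];o=-w['R'].T@w['t'];print('cam in tool',R.T@(o-s['eef_pos']),(w['R']@R).T, w['mtx'],w['k1'])
E
```

```text
time: 0.6
eef_pos: [0.2904, -0.4312, 0.4152]
tcp_rot: [[0.394, 0.919, 0.002], [0.919, -0.394, -0.004], [-0.002, 0.003, -1.0]]
wrist_force: [0.4, 0.5, 0.4]
grip_width: 0.0952
[-1.0815 -0.2169  1.776   0.0003  1.5782 -0.6768] [ 0.2904 -0.4312  0.4152] [[ 0.3937  0.9192  0.0022]
 [ 0.9192 -0.3937 -0.0036]
 [-0.0024  0.0034 -1.    ]]
cam in tool [ 0.077   0.0007 -0.0927] [[ 0.0006 -0.962  -0.2731]
 [ 1.      0.0006  0.0001]
 [ 0.0001 -0.2731  0.962 ]] [[278.187    0.     257.2024]
 [  0.     278.187  190.2603]
 [  0.       0.       1.    ]] 0.009940701985459502
```

```bash
python3 -m creep '{"gripper":[1,1,1,1,1],"offset":[[0.043,-0.012,0],[0.086,-0.024,0],[0.129,-0.036,0],[0.172,-0.048,0],[0.214,-0.059,0]],"twist":[[0,0,-8],[0,0,-16],[0,0,-24],[0,0,-32],[0,0,-40]]}' >/dev/null
python3 -c "
from h import *;s=observe();print(s['joint_positions'].tolist(),s['eef_pos'].tolist(),s['tcp_rot'].tolist())"
python3 -m creep '{"gripper":[1,1,1,1,1],"offset":[[0.037,0.017,0],[0.074,0.034,0],[0.11,0.051,0],[0.147,0.068,0],[0.184,0.085,0]],"twist":[[0,0,-8],[0,0,-16],[0,0,-24],[0,0,-32],[0,0,-40]]}' >/dev/null
python3 -c "
from h import *;s=observe();print(s['time'],s['joint_positions'].tolist(),s['eef_pos'].tolist(),s['tcp_rot'].tolist())"
```

```text
[-0.7195725108264951, -0.5495998756546879, 2.019527527522722, -0.0009903246483082076, 1.6679207908501397, -1.01809562640344] [0.3200374861911524, -0.2094655438362479, 0.41396557082171076] [[-0.29401139994858466, 0.955799457917961, 0.0021663203838844856], [0.9557947357254473, 0.29401722041723455, -0.003208934035750482], [-0.003704032909667794, 0.0011270944306178876, -0.9999925048710856]]
1.6 [-0.1735159263408797, -0.6422857907968545, 2.075299096296395, -0.002836066042841227, 1.7054360727164504, -1.175873022115982] [0.3467899046223719, -0.006979903603751153, 0.4130950969430618] [[-0.8425296175216911, 0.5386436946589104, 0.0026103262155667247], [0.538635296279312, 0.842532525412026, -0.00331077406836655], [-0.003982612314916517, -0.0013834113750141788, -0.9999911124465639]]
```

```bash
python3 -m creep '{"gripper":[1,1,1,1,1],"offset":[[0.007,0.04,0],[0.014,0.08,0],[0.02,0.12,0],[0.028,0.155,0],[0.033,0.181,0]],"twist":[[0,0,-7],[0,0,-14],[0,0,-21],[0,0,-28],[0,0,-28]]}' >/dev/null
python3 -c "
from h import *;s=observe();print(s['joint_positions'].tolist(),s['eef_pos'].tolist(),s['tcp_rot'].tolist())"
python3 -m creep '{"gripper":[1,1,1,1],"offset":[[0,0,0],[0,0,0],[0,0,0],[0,0,0]],"twist":[[0,-8,0],[0,-16,0],[0,-24,0],[0,-24,0]]}' >/dev/null
python3 - <<'E'
from h import *
s=observe();print(s['time'],s['joint_positions'].tolist(),s['eef_pos'].tolist(),s['tcp_rot'].tolist())
a=camera('wrist');cv2.imwrite('pics/w1.png',a)
E
```

```text
[0.2599000727107643, -0.3838406744096202, 1.9118402632369278, -0.003697084099213229, 1.6130057287320194, -1.234905251330461] [0.41654408140650184, 0.16540770462705712, 0.41198529704368236] [[-0.9971007907603279, 0.0760770206853889, 0.0015165713844106342], [0.07607149361358713, 0.9970965044551444, -0.0034188686330773503], [-0.001772265365871812, -0.0032935887671633655, -0.9999930056497923]]
2.5 [0.3404635356888871, -0.5800973464022877, 2.0737833494173605, -0.17622411762357795, 1.2658986388483815, -1.1365601251919797] [0.4147885225736425, 0.16573999543667012, 0.4106077864209987] [[-0.9107997776449155, 0.07403830594995214, 0.40615525885310644], [0.06611489088172785, 0.9972485955129897, -0.03352700331175578], [-0.407520043980256, -0.0036834765413344436, -0.9131888335688844]]
```

View pics/w1.png

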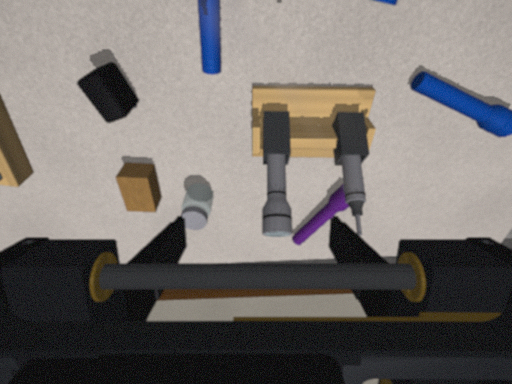

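The wrist view shows the torch with its head at (277,215), the barrel along column 276 and the lens towards the bottom of the picture. The driver with its bit is at (355,170), to the right. Next I fit the kinematics and check the torch axis across the views.

```bash
cat > kin.py <<'E'
import numpy as np
from scipy.spatial.transform import Rotation as Ro
from scipy.optimize import least_squares
rz=lambda a:Ro.from_euler('z',a).as_matrix(); ry=lambda a:Ro.from_euler('y',a).as_matrix()
D=[([-1.191,.124,1.65,0,1.367,-.083],[.28999,-.5812,.2910],None),
([-1.0815,-0.2169,1.776,0.0003,1.5782,-0.6768],[0.2904,-0.4312,0.4152],None),
([-0.71957,-0.5496,2.01953,-0.00099,1.66792,-1.0181],[0.32004,-0.20947,0.41397],None),
([-0.17352,-0.64229,2.0753,-0.00284,1.70544,-1.17587],[0.34679,-0.00698,0.4131],None),
([0.2599,-0.38384,1.91184,-0.0037,1.613,-1.2349],[0.41654,0.16541,0.41199],None),
([0.34046,-0.5801,2.07378,-0.17622,1.2659,-1.13656],[0.41479,0.16574,0.41061],[[-0.9108,0.07404,0.40616],[0.06611,0.99725,-0.03353],[-0.40752,-0.00368,-0.91319]])]
def fk(p,q):
    d1,a1,L1,b2,L2,Lt,c=p
    A=rz(q[0])@ry(q[1]);B=A@ry(q[2]);T=B@rz(q[3])@ry(q[4])@rz(q[5]+c)
    return rz(q[0])@[a1,0,0]+[0,0,d1]+A@[0,0,L1]+B@[b2,0,L2]+T[:,2]*Lt,T
def res(p):
    r=[.01*np.array(p[:6])*.02]
    for q,x,R in D:
        X,T=fk(p,q);r.append(X-x)
        if R is not None:r.append((T-np.array(R)).ravel()*.3)
    return np.concatenate(r)
best=min((least_squares(res,[.3,.0,.4,0,.4,.2,c]) for c in(0,np.pi/2,np.pi,-np.pi/2)),key=lambda s:s.cost)
P=best.x
lo=np.array([-2.61,-1.02,.03,-1.35,.32,-2.91]);hi=np.array([2.61,2.33,2.71,4.49,2.68,2.91])
def ik(X,R,q0):
    f=lambda q:np.concatenate([(fk(P,q)[0]-X),(fk(P,q)[1]-R).ravel()*.2])
    s=least_squares(f,np.clip(q0,lo+.01,hi-.01),bounds=(lo,hi));return s.x,np.abs(s.fun).max()
E
python3 - <<'E'
from kin import *
from h import *
np.set_printoptions(precision=4,suppress=True)
print(P,np.abs(best.fun).max())
yaw=np.radians(-4.6);a=np.array([.5*np.cos(yaw),.5*np.sin(yaw),.866]);tail=np.array([.522,.1826,.03])
w=calibration('wrist')
for s in(.075,.11,.14,.152,.19):
    X=tail+s*a;print(s,X,*[proj(c,X) for c in(w,calibration('top'),calibration('side'))])
q=[0.34046,-0.5801,2.07378,-0.17622,1.2659,-1.13656]
yh=np.array([-np.sin(yaw),np.cos(yaw),0]);zp=np.cross(a,yh)*-1
if zp[2]>0: zp=-zp
G=tail+.11*a
u=np.array([-.225,-.974,0]);Gf=np.array([.5465,-.1287,.135])
for ph in(0,10,20,30,40):
    p=np.radians(ph);z=zp*np.cos(p)-a*np.sin(p);R=np.c_[np.cross(yh,z),yh,z]
    z2=np.array([0,0,-1])*np.cos(p)-u*np.sin(p);y2=np.cross([0,0,-1],-u);R2=np.c_[np.cross(y2,z2),y2,z2]
    for nm,g,r in(('g',G,R),('up',G+.13*a,R),('fin',Gf,R2)):
        s,e=ik(g-.059*r[:,2],r,q);print(ph,nm,s,e)
E
```

```text
[ 0.0068  0.0322  0.3339 -0.1914  0.5507  0.1213  1.5708] 0.054086079330719
0.075 [0.5594 0.1796 0.0949] [273.4324 162.3267] [196.4347 178.8767] [220.7352 236.0456]
0.11 [0.5768 0.1782 0.1253] [273.747  182.7053] [195.5664 171.316 ] [214.4347 225.847 ]
0.14 [0.5918 0.177  0.1512] [274.0325 201.1011] [194.789  164.5478] [208.9126 216.8935]
0.152 [0.5978 0.1765 0.1616] [274.1511 208.7157] [194.4689 161.7622] [206.672  213.2566]
0.19 [0.6167 0.175  0.1945] [274.5446 233.867 ] [193.4194 152.629 ] [199.4563 201.5281]
0 g [ 0.4246 -0.4522  2.5123 -1.35    0.4413  0.0302] 0.0015061474303253665
0 up [ 0.3646 -0.2886  2.1921 -1.0431  0.446  -0.3395] 3.8097650196355917e-06
0 fin [-0.2313 -0.1606  2.1023  0.      1.1999 -0.0043] 6.81193700596161e-05
10 g [ 0.4069 -0.4081  2.4376 -0.9138  0.47   -0.385 ] 3.370595918750219e-06
10 up [ 0.3502 -0.2366  2.1038 -0.6604  0.5481 -0.6983] 3.370525635548738e-06
10 fin [-0.2869 -0.1572  2.1039  0.1862  1.2112 -0.127 ] 6.910635225256812e-05
20 g [ 0.386  -0.3498  2.3534 -0.5662  0.5689 -0.7111] 3.3706723360671377e-06
20 up [ 0.3335 -0.1717  2.0082 -0.4163  0.6934 -0.9186] 3.3736299428488437e-06
20 fin [-0.3406 -0.148   2.1094  0.367   1.2429 -0.2439] 7.149700503683576e-05
30 g [ 0.3638 -0.28    2.265  -0.338   0.7047 -0.9183] 3.8111261537077114e-06
30 up [ 0.3157 -0.0966  1.9079 -0.2578  0.8575 -1.0526] 3.810581235885735e-06
30 fin [-0.3903 -0.1332  2.1187  0.5386  1.2926 -0.3506] 7.373824077552272e-05
40 g [ 0.3414 -0.2019  2.1747 -0.1863  0.8568 -1.049 ] 4.1347126150004245e-06
40 up [ 0.2976 -0.0138  1.8048 -0.1478  1.0292 -1.1372] 4.134693885604612e-06
40 fin [-0.4346 -0.1134  2.1313  0.699   1.3573 -0.4445] 7.373920150555158e-05
```

```bash
python3 - <<'E'
import cv2,numpy as np
a=cv2.imread('pics/w1.png')
r=cv2.resize(a[95:245,190:390],(800,600),interpolation=cv2.INTER_CUBIC);cv2.imwrite('pics/w1c.png',np.clip(r*1.3,0,255).astype(np.uint8))
E
```

```text
(no output)
```

View pics/w1c.png

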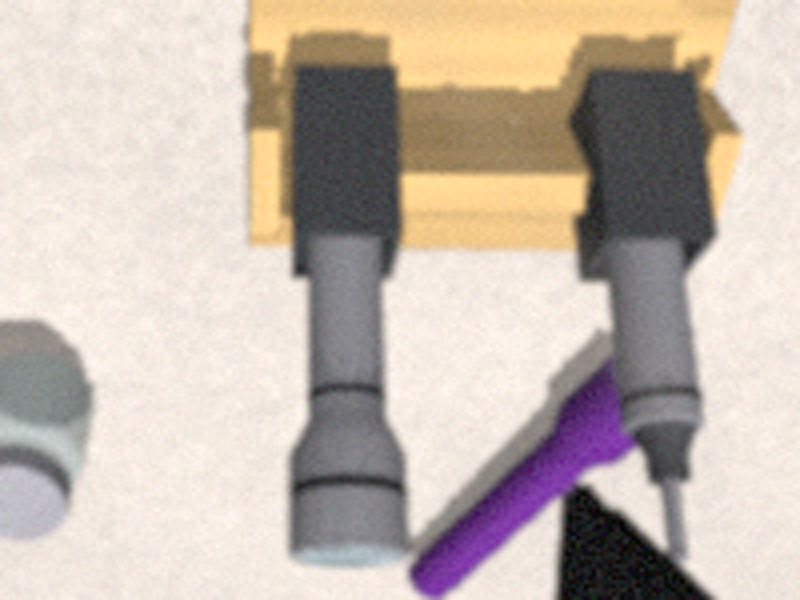

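The crop confirms it: the tool with the 44 mm head (crop x≈349, lens at y≈553) is the torch, and the driver with its chuck and bit is the right-hand one at x≈660. The torch lies about 2.7 px, or 4 mm, further to +y than my estimate. The kinematic fit is off, probably from a wrong q4 sign, so I'll fix that.

```bash
sed -i 's/B@rz(q\[3\])/B@rz(S*q[3])/; s/^def fk/S=-1\ndef fk/' kin.py; cat > plan.py <<'E'
from kin import *
from h import *
np.set_printoptions(precision=4,suppress=True)
print(P,np.abs(best.fun).max())
yaw=np.radians(-4.6);a=np.array([.5*np.cos(yaw),.5*np.sin(yaw),.866]);tail=np.array([.522,.186,.03])
yh=np.array([-np.sin(yaw),np.cos(yaw),0]);zp=np.cross(a,yh)
if zp[2]>0: zp=-zp
G=tail+.11*a
u=np.array([-.225,-.974,0]);Gf=np.array([.5465,-.1287,.135])
def Rg(ph,x=a,y=yh,zp=zp):
    p=np.radians(ph);z=zp*np.cos(p)-x*np.sin(p);return np.c_[np.cross(y,z),y,z]
def Rf(ph):return Rg(ph,u,np.cross([0,0,-1],-u),np.array([0,0,-1.]))
def togo(X,R):
    s=observe();T=s['tcp_rot'];print('offset',T.T@(X-s['eef_pos']),'twist',np.degrees(Ro.from_matrix(T.T@R).as_rotvec()))
E
python3 - <<'E'
from plan import *
q=[0.34046,-0.5801,2.07378,-0.17622,1.2659,-1.13656]
for ph in(10,20,30,40):
    for nm,g,r in(('pre',G,Rg(ph)),('g',G,Rg(ph)),('up',G+.13*a,Rg(ph)),('fin',Gf,Rf(ph))):
        s,e=ik(g-(.059+.09*(nm=='pre'))*r[:,2],r,q);print(ph,nm,s,e)
R=Rg(25);print(R);togo(G-R[:,2]*.149,R)
E
```

```text
[ 0.1653  0.0055  0.4204 -0.019   0.5994  0.1884  1.464 ] 0.09457716074481888
10 pre [ 0.565  -0.4807  2.416   0.878   0.6419 -0.2457] 3.3705199752542826e-06
10 g [ 0.4695 -0.2284  2.3366  1.0723  0.4732 -0.0668] 3.3707838752894405e-06
10 up [ 0.4004 -0.2061  2.1133  0.747   0.5484 -0.4719] 3.3706090563967454e-06
10 fin [-0.3076 -0.012   1.967  -0.1862  1.2067 -0.042 ] 6.910593530087273e-05
20 pre [ 0.5042 -0.4159  2.2991  0.5612  0.7294 -0.5566] 3.371442333310881e-06
20 g [ 0.4349 -0.1998  2.2555  0.6495  0.5512 -0.4805] 3.3706671751954078e-06
20 up [ 0.3732 -0.159   2.0195  0.4595  0.6879 -0.7415] 3.3699702608691596e-06
20 fin [-0.3808  0.0096  1.9653 -0.3648  1.2437 -0.1787] 7.149847823220146e-05
30 pre [ 0.4455 -0.325   2.1739  0.3379  0.8585 -0.7726] 3.81058073377627e-06
30 g [ 0.3996 -0.1483  2.1654  0.373   0.6859 -0.7464] 3.8105445736347224e-06
30 up [ 0.3451 -0.0948  1.9187  0.2775  0.8529 -0.9049] 3.810581302388094e-06
30 fin [-0.4479  0.0443  1.9627 -0.5306  1.3009 -0.3021] 7.373960586232187e-05
40 pre [ 0.3919 -0.2169  2.0439  0.1849  1.0089 -0.9172] 4.1345677505466584e-06
40 g [ 0.3653 -0.0797  2.0697  0.1985  0.8441 -0.9092] 4.134712059711277e-06
40 up [ 0.3176 -0.0176  1.8136  0.1554  1.0273 -1.007 ] 4.13470974016672e-06
40 fin [-0.507   0.0905  1.9594 -0.6813  1.3739 -0.4094] 7.37430665254335e-05
[[-0.8165  0.0802  0.5717]
 [ 0.0657  0.9968 -0.046 ]
 [-0.5736  0.     -0.8191]]
offset [-0.0015  0.029   0.1799] twist [ -0.0155 -11.0476   0.3704]
```

```bash
sed -i 's/^S=-1/S=1/; s/Lt,c=p/Lt,c,dy=p/; s/\[a1,0,0\]/[a1,dy,0]/; s/\.2,c\])/.2,c,0.05])/' kin.py
python3 - <<'E'
from plan import *
q=[0.34046,-0.5801,2.07378,-0.17622,1.2659,-1.13656]
for ph in(10,20,25,30):
    for nm,g,r in(('pre',G,Rg(ph)),('g',G,Rg(ph)),('up',G+.13*a,Rg(ph)),('fin',Gf,Rf(ph))):
        s,e=ik(g-(.059+.09*(nm=='pre'))*r[:,2],r,q);print(ph,nm,s,e)
R=Rg(25);print(R);togo(G-R[:,2]*.149,R)
E
```

```text
[ 0.2286 -0.0052  0.455   0.0498  0.6189  0.2153  1.5708  0.0537] 0.00018391415156115976
10 pre [ 0.4502 -0.4307  2.3937 -0.8486  0.5428 -0.439 ] 3.3705967211306034e-06
10 g [ 0.3664 -0.1655  2.306  -1.0996  0.3805 -0.2032] 3.3705388693627825e-06
10 up [ 0.3068 -0.1943  2.1184 -0.6799  0.478  -0.6919] 3.370594731122445e-06
10 fin [-0.4112  0.0248  1.9304  0.1825  1.224  -0.2496] 6.910603228484914e-05
20 pre [ 0.3928 -0.3852  2.2829 -0.4956  0.6634 -0.7945] 3.3726035030268164e-06
20 g [ 0.3335 -0.153   2.2285 -0.59    0.483  -0.7111] 3.3706686904499963e-06
20 up [ 0.2814 -0.1568  2.0268 -0.389   0.643  -0.9717] 3.3706773772568256e-06
20 fin [-0.491   0.0515  1.9253  0.352   1.2774 -0.3859] 7.14969267346266e-05
25 pre [ 0.3651 -0.3486  2.2229 -0.3754  0.7395 -0.9146] 3.6044671029689115e-06
25 g [ 0.3169 -0.1355  2.1853 -0.4304  0.5606 -0.869 ] 3.6044479344576885e-06
25 up [ 0.2684 -0.1298  1.9776 -0.2969  0.7339 -1.0579] 3.608118528641846e-06
25 fin [-0.5283  0.0709  1.9217  0.4306  1.3112 -0.4477] 7.276167268355227e-05
30 pre [ 0.3388 -0.3052  2.1609 -0.2818  0.8206 -1.0077] 3.810587067287763e-06
30 g [ 0.3005 -0.1116  2.1397 -0.3141  0.6454 -0.9832] 3.810582440189059e-06
30 up [ 0.2555 -0.0982  1.9269 -0.2259  0.8267 -1.1228] 3.8105887629313886e-06
30 fin [-0.5634  0.094   1.9174  0.5049  1.3489 -0.5048] 7.373984343574947e-05
[[-0.8165  0.0802  0.5717]
 [ 0.0657  0.9968 -0.046 ]
 [-0.5736  0.     -0.8191]]
offset [-0.0015  0.029   0.1799] twist [ -0.0155 -11.0476   0.3704]
```

Fit is now good to 0.2 mm, and a grasp tilted 25° is feasible at all poses. Moving to the pre-grasp pose, 90 mm short.

```bash
python3 -m creep '{"gripper":[1,1,1,1,1],"offset":[[0,0.007,0.045],[0,0.015,0.09],[0,0.022,0.135],[-0.0015,0.029,0.18],[-0.0015,0.029,0.18]],"twist":[[0,-4,0],[0,-8,0],[0,-11,0],[0,-11,0.4],[0,-11,0.4]]}'
python3 - <<'E'
from plan import *
s=observe();w=calibration('wrist');a_=camera('wrist');b=camera('top');cv2.imwrite('pics/w2.png',a_);cv2.imwrite('pics/top2.png',b)
R=Rg(25);togo(G-R[:,2]*.149,R);togo(G-R[:,2]*.059,R)
for k in(.07,.09,.11,.14,.152,.19):print(k,proj(w,tail+k*a))
np.savez('w2.npz',**w)
E
```

```text
time: 3.05
eef_pos: [0.49, 0.1869, 0.2379]
tcp_rot: [[-0.826, 0.083, 0.557], [0.065, 0.997, -0.052], [-0.559, -0.007, -0.829]]
wrist_force: [-0.4, -0.1, -0.2]
grip_width: 0.0949
[ 0.2286 -0.0052  0.455   0.0498  0.6189  0.2153  1.5708  0.0537] 0.00018391415156115976
offset [-0.0002  0.0005 -0.0011] twist [-0.1447 -0.2667 -0.0354]
offset [-0.0006  0.0007  0.0889] twist [-0.1447 -0.2667 -0.0354]
0.07 [260.4653 167.2662]
0.09 [260.4    188.6588]
0.11 [260.3331 210.6576]
0.14 [260.23   244.8693]
0.152 [260.1877 258.9867]
0.19 [260.0497 305.4576]
```

View pics/w2.png

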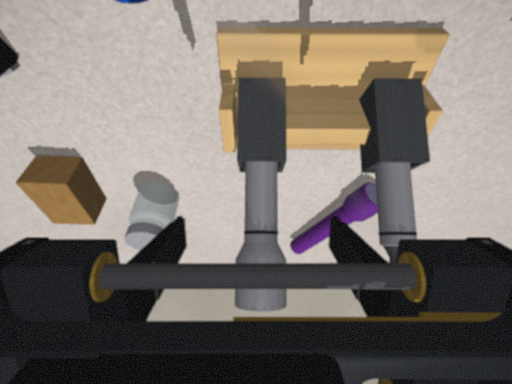

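Barrel centre is at column 261 (predicted 260.3) and lens at row ≈305 (predicted 305), so the model agrees. The driver's barrel, at column 393, is well clear of the open fingers. Descending and gripping.

```bash
python3 -m creep '{"gripper":[1,1,1],"offset":[[0,0.001,0.04],[0,0.0013,0.08],[-0.0005,0.0013,0.089]],"twist":[[0,0,0],[0,0,0],[-0.1,-0.3,0]]}' ; python3 -m creep '{"gripper":[-1,-1,-1,-1,-1],"offset":[[0,0,0],[0,0,0],[0,0,0],[0,0,0],[0,0,0]],"twist":[[0,0,0],[0,0,0],[0,0,0],[0,0,0],[0,0,0]]}' 35
python3 - <<'E'
from plan import *
R=Rg(25);togo(G-R[:,2]*.059,R);s=observe();print(s['tcp_rot'].T@a*.01, s['joint_positions'])
E
```

```text
time: 3.45
eef_pos: [0.5444, 0.1842, 0.1733]
tcp_rot: [[-0.817, 0.083, 0.571], [0.067, 0.997, -0.048], [-0.573, -0.001, -0.819]]
wrist_force: [-0.0, -0.1, 0.3]
grip_width: 0.0946
time: 3.95
eef_pos: [0.5444, 0.1845, 0.1747]
tcp_rot: [[-0.816, 0.083, 0.573], [0.068, 0.997, -0.048], [-0.575, -0.0, -0.818]]
wrist_force: [0.1, -0.2, 0.5]
grip_width: 0.0606
[ 0.2286 -0.0052  0.455   0.0498  0.6189  0.2153  1.5708  0.0537] 0.00018391415156115976
offset [ 0.0017 -0.0003  0.0001] twist [-0.0872  0.0784 -0.1085]
[-0.0091  0.     -0.0042] [ 0.317  -0.1395  2.1907 -0.4354  0.5593 -0.8624]
```

```bash
for i in 1; do python3 -m creep '{"gripper":[-1,-1,-1,-1,-1],"offset":[[0,0,0],[0,0,0],[0,0,0],[0,0,0],[0,0,0]],"twist":[[0,0,0],[0,0,0],[0,0,0],[0,0,0],[0,0,0]]}' 35; python3 -m creep '{"gripper":[-1,-1],"offset":[[0,0,0],[0,0,0]],"twist":[[0,0,0],[0,0,0]]}' 35; done
```

```text
time: 4.45
eef_pos: [0.5444, 0.1845, 0.1746]
tcp_rot: [[-0.816, 0.083, 0.573], [0.068, 0.997, -0.048], [-0.575, -0.0, -0.818]]
wrist_force: [-0.7, -0.3, 0.5]
grip_width: 0.0294
time: 4.65
eef_pos: [0.5444, 0.1845, 0.1746]
tcp_rot: [[-0.816, 0.083, 0.573], [0.068, 0.997, -0.048], [-0.575, -0.0, -0.819]]
wrist_force: [-0.3, 0.4, -1.0]
grip_width: 0.0296
```

Gripped (29.6 mm). Drawing out along the axis, starting gently.

```bash
python3 -m creep '{"gripper":[-1,-1,-1],"offset":[[-0.009,0,-0.0042],[-0.018,0,-0.0084],[-0.027,0,-0.0126]],"twist":[[0,0,0],[0,0,0],[0,0,0]]}'; python3 -m creep '{"gripper":[-1,-1,-1,-1,-1],"offset":[[-0.022,0,-0.0102],[-0.044,0,-0.0204],[-0.066,0,-0.0306],[-0.088,0,-0.041],[-0.11,0,-0.0512]],"twist":[[0,0,0],[0,0,0],[0,0,0],[0,0,0],[0,0,0]]}'
python3 - <<'E'
from plan import *
s=observe();print(s['joint_positions'],s['tcp_rot'].T@(Rg(25)[:,2]))
cv2.imwrite('pics/w3.png',camera('wrist'));cv2.imwrite('pics/side3.png',camera('side'))
E
```

```text
time: 4.95
eef_pos: [0.5597, 0.1832, 0.2012]
tcp_rot: [[-0.816, 0.083, 0.573], [0.068, 0.997, -0.048], [-0.574, -0.0, -0.819]]
wrist_force: [-0.8, 0.6, -1.7]
grip_width: 0.0294
time: 5.45
eef_pos: [0.6209, 0.178, 0.308]
tcp_rot: [[-0.815, 0.083, 0.573], [0.068, 0.997, -0.048], [-0.575, 0.0, -0.818]]
wrist_force: [-0.2, -0.2, -0.8]
grip_width: 0.029
[ 0.2286 -0.0052  0.455   0.0498  0.6189  0.2153  1.5708  0.0537] 0.00018391415156115976
[ 0.2605 -0.1224  1.9361 -0.2835  0.7637 -1.0786] [0.0016 0.0014 1.    ]
```

View pics/side3.png

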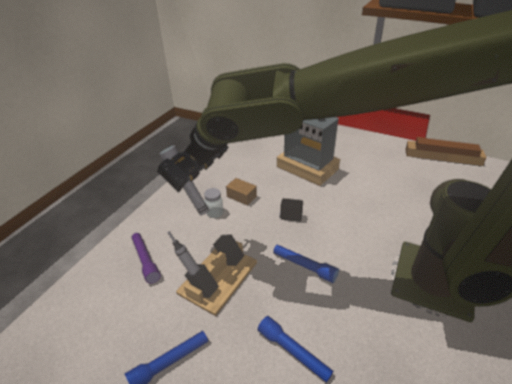

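The torch is fully out: its tail hangs free near (205,210), and the driver is undisturbed in its sleeve at (190,265). Next I work out the swing to a waypoint in front of and above the goal.

```bash
python3 - <<'E'
from plan import *
s=observe();T=s['tcp_rot'];x0=s['eef_pos'];R2=Rf(25)
g0=x0+.059*T[:,2]; W=Gf-.08*u+[0,0,.12]
rv=Ro.from_matrix(T.T@R2).as_rotvec();print('tot',np.degrees(rv),np.linalg.norm(np.degrees(rv)))
q=s['joint_positions'];pose=[]
for f in(0,.33,.66,1):
    R=T@Ro.from_rotvec(f*rv).as_matrix();g=g0+f*(W-g0);X=g-.059*R[:,2];q,e=ik(X,R,q);print(f,q,e,'g',g,'axis',-R[:,0]*np.cos(.436)-R[:,2]*np.sin(.436));pose.append((X,R))
for (X,R),(Y,Q) in zip(pose,pose[1:]):print('off',R.T@(Y-X),'tw',np.degrees(Ro.from_matrix(R.T@Q).as_rotvec()))
E
```

```text
[ 0.2286 -0.0052  0.455   0.0498  0.6189  0.2153  1.5708  0.0537] 0.00018391415156115976
tot [  9.4797  44.3208 101.4099] 111.07725117639013
0 [ 0.2603 -0.1214  1.9279 -0.2842  0.7629 -1.0778] 3.590832076127981e-10 g [0.6571 0.1756 0.2641] axis [ 0.4902 -0.0434  0.8705]
0.33 [ 0.0917 -0.1281  1.8833 -0.0453  1.0242 -0.798 ] 6.253331186201194e-12 g [0.6265 0.1009 0.2611] axis [ 0.5155 -0.5557  0.6523]
0.66 [-0.1335 -0.1072  1.8525  0.1995  1.2523 -0.5325] 5.161537863784815e-12 g [0.596  0.0262 0.2581] axis [ 0.2466 -0.9144  0.321 ]
1 [-0.3906 -0.064   1.847   0.4335  1.4469 -0.2373] 1.2163603457793215e-12 g [ 0.5645 -0.0508  0.255 ] axis [-0.2251 -0.9743 -0.0002]
off [ 0.0064 -0.0782 -0.0099] tw [ 3.1283 14.6259 33.4653]
off [-0.0377 -0.0784 -0.0057] tw [ 3.1283 14.6259 33.4653]
off [-0.0763 -0.056  -0.0132] tw [ 3.2231 15.0691 34.4793]
```

```bash
python3 -m creep '{"gripper":[-1,-1,-1,-1,-1],"offset":[[0.001,-0.016,-0.002],[0.002,-0.031,-0.004],[0.004,-0.047,-0.006],[0.005,-0.063,-0.008],[0.006,-0.078,-0.01]],"twist":[[0.6,2.9,6.7],[1.2,5.8,13.4],[1.9,8.8,20.1],[2.5,11.7,26.8],[3.1,14.6,33.5]]}'>/dev/null
python3 -m creep '{"gripper":[-1,-1,-1,-1,-1],"offset":[[-0.0075,-0.016,-0.001],[-0.015,-0.031,-0.002],[-0.023,-0.047,-0.004],[-0.03,-0.063,-0.005],[-0.038,-0.078,-0.006]],"twist":[[0.6,2.9,6.7],[1.2,5.8,13.4],[1.9,8.8,20.1],[2.5,11.7,26.8],[3.1,14.6,33.5]]}'>/dev/null
python3 -m creep '{"gripper":[-1,-1,-1,-1,-1],"offset":[[-0.015,-0.011,-0.0026],[-0.03,-0.022,-0.005],[-0.046,-0.034,-0.008],[-0.061,-0.045,-0.01],[-0.076,-0.056,-0.013]],"twist":[[0.6,3,6.9],[1.3,6,13.8],[1.9,9,20.7],[2.5,12,27.6],[3.2,15,34.4]]}'
python3 - <<'E'
from plan import *
R=Rf(25);togo(Gf-R[:,2]*.059-.08*u+[0,0,.12],R);togo(Gf-R[:,2]*.059,R)
w=camera('wrist');s_=camera('side');t=camera('top')
for n,i in(('w4',w),('side4',s_),('top4',t)):cv2.imwrite(f'pics/{n}.png',i)
z=lambda im,x,y,w,h:np.clip(cv2.resize(im[y:y+h,x:x+w],(400,300),interpolation=cv2.INTER_CUBIC)*1.4,0,255).astype(np.uint8)
cv2.imwrite('pics/m4.png',np.vstack([np.hstack([z(w,0,0,512,384),z(s_,220,70,160,120)]),np.hstack([z(t,270,100,200,150),z(t,130,60,200,150)])]))
E
```

```text
time: 7.05
eef_pos: [0.5556, -0.0757, 0.305]
tcp_rot: [[0.218, 0.971, 0.092], [0.878, -0.237, 0.416], [0.426, -0.01, -0.905]]
wrist_force: [-0.1, -0.1, -1.8]
grip_width: 0.0289
[ 0.2286 -0.0052  0.455   0.0498  0.6189  0.2153  1.5708  0.0537] 0.00018391415156115976
offset [ 0.0028  0.003  -0.0026] twist [-0.2293 -0.2334 -0.8744]
offset [-0.1207  0.0052  0.0719] twist [-0.2293 -0.2334 -0.8744]
```

View pics/m4.png

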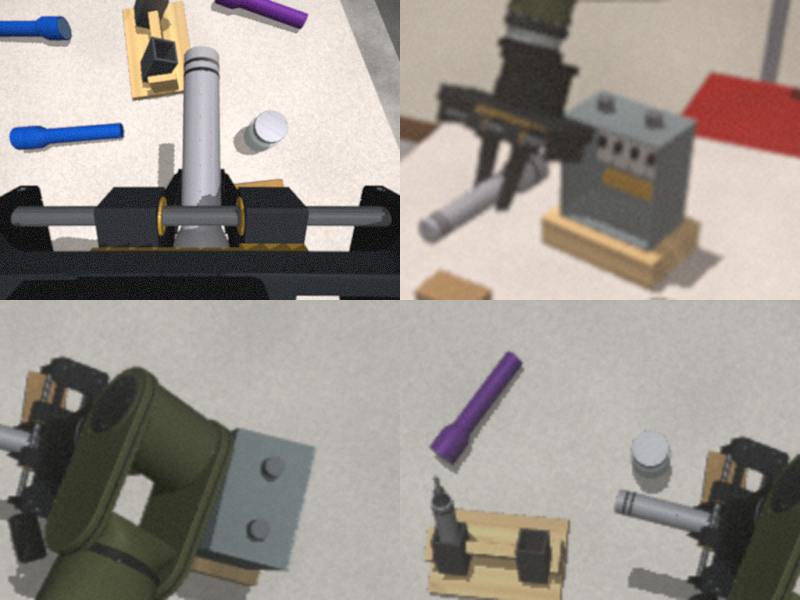

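The torch is held. In the wrist view the tail is at about crop (202,52), and the torch points at the box. The bottom-right panel shows the sleeve empty and the driver and jar still in place. Before lowering I'll check the torch's actual axis against the nominal one using barrel lines in the side and top views.

```bash
cat > chk.py <<'E'
from plan import *
import sys
n=sys.argv[1]
s=observe();T=s['tcp_rot'];p=np.radians(25)
ax=T@[-np.cos(p),0,-np.sin(p)];g=s['eef_pos']+.059*T[:,2];print('tcp-nominal axis',ax,'grip',g,'lens',g+.08*ax)
for c,f in(('side','side'),('top','top'),('wrist','w')):
    C=calibration(c);im=cv2.imread(f'pics/{f}{n}.png')
    P0=[proj(C,g+(k-.11)*ax) for k in(0,.04,.07)];print(c,*P0)
    # measured midline of barrel by edges perpendicular to predicted axis
    lab=cv2.cvtColor(im,cv2.COLOR_BGR2LAB).astype(float)
    d=P0[2]-P0[0];d/=np.linalg.norm(d);nn=np.array([-d[1],d[0]])
    L=np.linalg.norm(P0[2]-P0[0]);prof=[]
    tt=np.arange(-20,20.1,.5)
    for k in(.01,.025,.04,.055):
        q=proj(C,g+(k-.11)*ax);pts=(q+tt[:,None]*nn).astype(np.float32)
        v=cv2.remap(im.astype(np.float32).mean(2),pts[None,:,0],pts[None,:,1],cv2.INTER_LINEAR)[0]
        prof.append(' '.join('%3d'%x for x in v[::2]))
    print(nn);print('\n'.join(prof))
    pts=np.array([P0[0]+d*t for t in np.arange(-14,14)],np.float32);v=cv2.remap(im.astype(np.float32).mean(2),pts[None,:,0],pts[None,:,1],cv2.INTER_LINEAR)[0]
    print('along',' '.join('%3d'%x for x in v))
E
python3 chk.py 4
```

```text
[ 0.2286 -0.0052  0.455   0.0498  0.6189  0.2153  1.5708  0.0537] 0.00018391415156115976
tcp-nominal axis [-0.2341 -0.9722 -0.0019] grip [ 0.5612 -0.0517  0.2513] lens [ 0.5425 -0.1295  0.2511]
side [230.4687 162.5542] [240.3222 156.1931] [247.4052 151.6253]
[0.5422 0.8402]
154 154 154 153 153 153 153 151 152 153 153 153 154 154 146 131 122 116 113 104  97  92  88  81  83 104 137 153 156 155 155 154 155 156 154 155 155 155 154 157 157
153 153 153 154 153 154 153 153 153 153 152 153 155 151 138 117 100  97  93  87  84  78  71  67  67 103 141 157 158 157 156 156 155 155 155 155 154 156 157 158 157
153 154 153 152 152 152 153 153 154 152 153 153 151 152 148 136 129 124 120 115 106  96  86  79  84 109 139 154 156 156 156 156 155 155 157 154 153 154 155 156 157
153 152 152 151 151 152 151 150 151 150 151 151 150 149 142 134 126 123 120 113 105  97  88  79  81 105 138 153 156 156 155 156 156 155 155 155 156 155 155 155 157
along 156 156 155 155 154 154 156 156 155 156 151 124  97  87  85  84  90  97 104  96  85  83  85  86  96 103 106 106
top [237.983  160.8836] [253.6402 164.8019] [265.41
[... 962 characters left out ...]
05 101  95  92  89  84  79  75  70  65  59  54  48  38  34  28  27  34  42  55  62  65  70
122 126 129 132 135 134 133 133 134 136 139 138 141 141 141 144 144 143 144 142 140 137 137 134 132 131 128 129 128 126 127 120 115 113 107 106 100  95  90  83  75
119 122 128 130 132 134 134 133 136 136 140 141 139 141 140 144 144 146 144 143 140 139 138 136 134 131 129 128 130 126 124 122 116 115 111 107 103  98  96  84  77
121 121 125 131 134 133 132 133 135 137 137 138 140 143 145 147 144 143 144 143 142 139 137 134 132 129 127 126 128 126 127 125 120 116 113 107 104 101  98  90  78
along 136 134 134 137 139 139 139 140 139 137 125  98  66  48  56  84 113 129 136 139 139 137 128 104  68  43  38  57
```

Midlines agree with the nominal axis to within 1 px in the side and top views, constant along the barrel, so the torch hasn't slipped or tilted. Now I refine the box pose from its top face (mask and contour) before lowering.

```bash
python3 - <<'E'
from plan import *
def quad(im,seed,lo,up,z,c,roi):
    x0,y0,w,h=roi
    big=cv2.resize(cv2.GaussianBlur(im[y0:y0+h,x0:x0+w],(3,3),0),None,fx=6,fy=6,interpolation=cv2.INTER_CUBIC)
    m=np.zeros((big.shape[0]+2,big.shape[1]+2),np.uint8)
    sd=(int((seed[0]-x0+.5)*6),int((seed[1]-y0+.5)*6))
    cv2.floodFill(big,m,sd,0,lo,up,cv2.FLOODFILL_MASK_ONLY|cv2.FLOODFILL_FIXED_RANGE|(255<<8))
    m=m[1:-1,1:-1];m=cv2.morphologyEx(m,cv2.MORPH_CLOSE,np.ones((7,7)))
    k=max(cv2.findContours(m,0,1)[0],key=cv2.contourArea);hull=cv2.convexHull(k)
    ap=cv2.approxPolyN(hull,4)[0]
    print('fill',cv2.contourArea(k)/36,cv2.contourArea(ap)/36)
    px=ap.astype(float)/6-.5+[x0,y0]
    W=[onz(c,p,z) for p in px]
    for p,X in zip(px,W):print(p,X)
    print([np.linalg.norm(W[i]-W[i-1]) for i in range(4)],[np.degrees(np.arctan2(*(W[i]-W[i-1])[1::-1])) for i in range(4)],'ctr',np.mean(W,0))
t=cv2.imread('pics/top0.png')
print(t[200,405],t[190,370],t[205,378])
for l in(10,14,18):quad(t,(404,200),(l,)*3,(l,)*3,.22,calibration('top'),(340,150,110,110))
s=cv2.imread('pics/side0.png');print(s[115,310])
for l in(8,12,16):quad(s,(311,114),(l,)*3,(l,)*3,.22,calibration('side'),(270,95,90,60))
E
```

```text
[ 0.2286 -0.0052  0.455   0.0498  0.6189  0.2153  1.5708  0.0537] 0.00018391415156115976
[75 75 69] [75 75 70] [47 46 45]
fill 2392.8611111111113 2814.402777777778
[427.     173.6667] [ 0.5645 -0.4202  0.22  ]
[411.1667 240.1667] [ 0.3975 -0.3771  0.22  ]
[375.     223.8333] [ 0.4367 -0.2883  0.22  ]
[380.3333 161.6667] [ 0.5938 -0.3039  0.22  ]
[np.float64(0.11998023900627987), np.float64(0.17252239969282723), np.float64(0.0970309454841735), np.float64(0.15789348353114366)] [np.float64(-104.15601977009753), np.float64(165.50747812800395), np.float64(66.13822706414662), np.float64(-5.66087447712609)] ctr [ 0.4981 -0.3474  0.22  ]
fill 2464.0416666666665 3023.4444444444443
[427.1667 173.3333] [ 0.5654 -0.4207  0.22  ]
[410.5    245.6667] [ 0.3839 -0.3751  0.22  ]
[374.8333 223.8333] [ 0.4367 -0.2879  0.22  ]
[378.5 161. ] [ 0.5955 -0.2993  0.22  ]
[np.float64(0.12505103041559013), np.float64(0.18709914948937742), np.float64(0.10196396542495342), np.float64(0.1591960782410843)] [np.float64(-103.95146047346236), np.float64(165.90861803762067), np.float64(58.792503175737366), np.float64(
[... 1399 characters left out ...]
64(0.0995216815906786)] [np.float64(166.46229122404083), np.float64(72.49862141336725), np.float64(-67.65068469141342), np.float64(-104.60792941471374)] ctr [ 0.5137 -0.3069  0.22  ]
fill 584.9166666666666 1330.8333333333333
[339.6667 117.5   ] [ 0.4043 -0.3856  0.22  ]
[283.3333 152.1667] [ 0.4954 -0.0977  0.22  ]
[284.     114.8333] [ 0.5889 -0.3247  0.22  ]
[300.3333 105.1667] [ 0.5643 -0.4224  0.22  ]
[np.float64(0.16414185843401966), np.float64(0.30193147005346327), np.float64(0.24541646832760472), np.float64(0.10081916515579838)] [np.float64(167.03036356139685), np.float64(72.44515712591976), np.float64(-67.61797622625946), np.float64(-104.10138547216289)] ctr [ 0.5132 -0.3076  0.22  ]
```

Both views agree on the box: its back edge and +x corners give 160 and 100 mm sides, an inward yaw of about −104.2° and a mouth centre near (0.511, −0.304, 0.135). Updating the goal and moving.

```bash
python3 - <<'E'
import re
s=open('plan.py').read()
s=s.replace("u=np.array([-.225,-.974,0]);Gf=np.array([.5465,-.1287,.135])","th=np.radians(-104.2);u=np.array([np.cos(th),np.sin(th),0]);M=np.array([.511,-.3043,.135]);Gf=M-.18*u")
open('plan.py','w').write(s)
E
python3 - <<'E'
from plan import *
R=Rf(25);q=observe()['joint_positions']
for b in(.08,.0):
    X=Gf-R[:,2]*.059-b*u;togo(X,R);print(ik(X,R,q))
E
```

```text
[ 0.2286 -0.0052  0.455   0.0498  0.6189  0.2153  1.5708  0.0537] 0.00018391415156115976
offset [-0.0468  0.0135  0.1063] twist [-0.6846 -0.1054  0.409 ]
(array([-0.3868,  0.0642,  1.9288,  0.4572,  1.2472, -0.3083]), np.float64(6.310806703953131e-13))
offset [-0.1192  0.0126  0.0724] twist [-0.6846 -0.1054  0.409 ]
(array([-0.5237,  0.0836,  1.9082,  0.4354,  1.3022, -0.4255]), np.float64(3.4131031334538875e-13))
```

```bash
python3 -m creep '{"gripper":[-1,-1,-1,-1,-1],"offset":[[-0.012,0.004,0.028],[-0.024,0.007,0.055],[-0.036,0.01,0.082],[-0.0468,0.0135,0.1063],[-0.0468,0.0135,0.1063]],"twist":[[-0.2,0,0.1],[-0.4,-0.1,0.2],[-0.7,-0.1,0.4],[-0.7,-0.1,0.4],[-0.7,-0.1,0.4]]}' 
python3 - <<'E'
from plan import *
R=Rf(25);togo(Gf-R[:,2]*.059,R)
E
```

```text
time: 7.7
eef_pos: [0.5663, -0.0745, 0.1837]
tcp_rot: [[0.223, 0.97, 0.096], [0.878, -0.242, 0.412], [0.423, -0.008, -0.906]]
wrist_force: [-0.6, 0.0, -2.3]
grip_width: 0.0295
[ 0.2286 -0.0052  0.455   0.0498  0.6189  0.2153  1.5708  0.0537] 0.00018391415156115976
offset [-0.0717  0.0024 -0.0387] twist [-0.4694 -0.0052 -0.0326]
```

```bash
python3 -m creep '{"gripper":[-1,-1,-1,-1,-1],"offset":[[-0.018,0.001,-0.011],[-0.036,0.0015,-0.02],[-0.054,0.002,-0.03],[-0.0717,0.0024,-0.0387],[-0.0717,0.0024,-0.0387]],"twist":[[-0.2,0,0],[-0.4,0,0],[-0.5,0,0],[-0.5,0,0],[-0.5,0,0]]}' 
python3 - <<'E'
from plan import *
R=Rf(25);togo(Gf-R[:,2]*.059,R)
E
```

```text
time: 8.2
eef_pos: [0.5496, -0.1555, 0.1906]
tcp_rot: [[0.222, 0.969, 0.107], [0.879, -0.247, 0.408], [0.421, 0.004, -0.907]]
wrist_force: [-0.2, 0.1, -1.4]
grip_width: 0.0295
[ 0.2286 -0.0052  0.455   0.0498  0.6189  0.2153  1.5708  0.0537] 0.00018391415156115976
offset [ 0.0003 -0.001   0.0025] twist [ 0.2274  0.08   -0.0005]
```

```bash
python3 -m creep '{"gripper":[-1,-1,-1,-1],"offset":[[0.0003,-0.001,0.0025],[0.0003,-0.001,0.0025],[0.0003,-0.001,0.0025],[0.0003,-0.001,0.0025]],"twist":[[0.2,0.1,0],[0.2,0.1,0],[0.2,0.1,0],[0.2,0.1,0]]}' 
python3 - <<'E'
from plan import *
R=Rf(25);togo(Gf-R[:,2]*.059,R)
w=camera('wrist');s_=camera('side');t=camera('top')
for n,i in(('w5',w),('side5',s_),('top5',t)):cv2.imwrite(f'pics/{n}.png',i)
z=lambda im,x,y,w,h:np.clip(cv2.resize(im[y:y+h,x:x+w],(400,300),interpolation=cv2.INTER_CUBIC)*1.4,0,255).astype(np.uint8)
cv2.imwrite('pics/m5.png',np.vstack([np.hstack([z(w,0,0,512,384),z(s_,220,70,160,120)]),np.hstack([z(t,270,100,200,150),z(t,0,0,512,384)])]))
E
python3 chk.py 5
```

```text
time: 8.6
eef_pos: [0.5491, -0.1532, 0.1885]
tcp_rot: [[0.221, 0.97, 0.104], [0.879, -0.244, 0.41], [0.423, 0.001, -0.906]]
wrist_force: [-0.8, -0.0, -2.1]
grip_width: 0.0294
[ 0.2286 -0.0052  0.455   0.0498  0.6189  0.2153  1.5708  0.0537] 0.00018391415156115976
offset [-0.0007  0.0001 -0.0003] twist [ 0.0047 -0.0207  0.0584]
[ 0.2286 -0.0052  0.455   0.0498  0.6189  0.2153  1.5708  0.0537] 0.00018391415156115976
tcp-nominal axis [-0.2449 -0.9695 -0.0004] grip [ 0.5552 -0.1294  0.1349] lens [ 0.5356 -0.2069  0.1349]
side [247.1054 181.3828] [255.5933 175.3737] [261.7253 171.0339]
[0.5778 0.8162]
165 167 166 167 166 166 165 164 164 163 163 164 165 166 162 145 129 125 123 117 111 103  93  83  84  95 108 109  99  89  82  96 116 139 153 163 163 163 163 161 160
167 166 164 166 165 164 165 165 164 164 163 164 163 164 158 141 122 107 102  94  86  78  73  70  88 127 154 163 164 163 163 165 165 165 164 163 162 162 162 163 164
164 166 165 165 166 165 164 166 164 164 164 164 163 165 162 151 139 133 130 126 117 106  95  88  99 132 158 162 163 163 162 163 163 164 164 164 164 163 166 161 155
162 
[... 1291 characters left out ...]
16 113 107 104  99  94  87  87  78  69  66  59  53  45  37  35  32  36  49  62  72  73  79
134 138 143 145 148 147 147 146 148 151 156 155 156 157 158 161 160 158 157 157 157 155 151 150 148 145 142 143 138 136 138 133 130 127 122 118 111 106 101  94  91
131 136 140 146 148 148 151 150 150 150 154 154 156 157 160 160 160 160 160 160 160 153 152 148 145 144 142 140 140 139 136 134 128 128 123 117 113 109 102  95  84
133 135 139 150 145 145 145 148 150 149 150 150 155 159 159 159 162 162 160 160 159 153 151 150 148 147 143 141 141 139 137 135 132 129 123 121 114 111 105  99  89
along 156 156 153 149 151 154 155 157 157 153 139 109  75  54  60  91 126 147 155 156 156 153 143 116  78  47  42  67
```

View pics/m5.png

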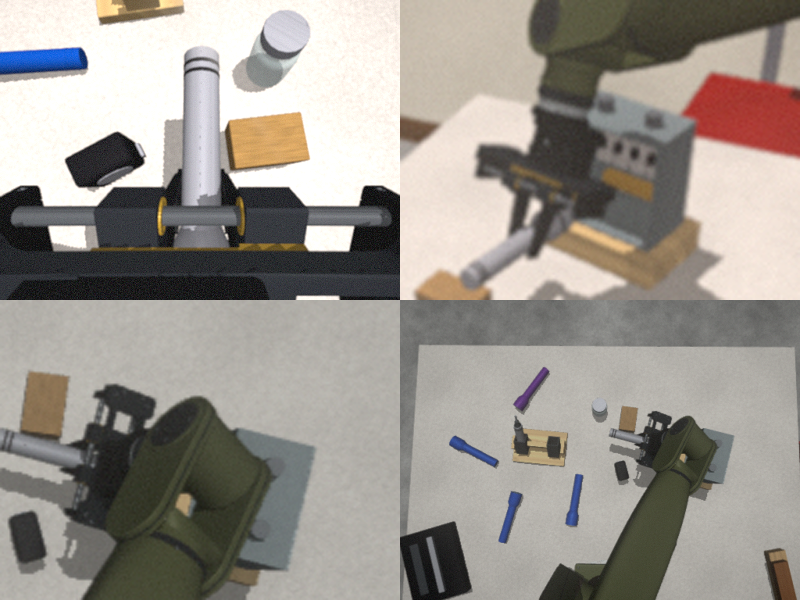

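The final mosaic shows the torch held level and pointing at the box mouth. In the side panel the tail is at (470,275), with the barrel midline on the nominal axis to within 0.3 px. The gripper and wrist are clear of the box, and the driver, jar, carton, tape and look-alikes are all where they started. One check for steadiness, then I hand in.

```bash
python3 - <<'E'
from plan import *
s=observe();R=Rf(25);togo(Gf-R[:,2]*.059,R);print(s['time'],s['joint_vel'],s['wrist_force'],s['grip_width'])
print(finish_job())
E
```

```text
[ 0.2286 -0.0052  0.455   0.0498  0.6189  0.2153  1.5708  0.0537] 0.00018391415156115976
offset [-0.0003  0.0001 -0.0003] twist [ 0.0063 -0.0231  0.0282]
8.75 [-0.0054 -0.0004 -0.0008  0.0009  0.001  -0.001 ] [ 0.9496  0.0315 -2.3065] 0.029495967035702935
the job is handed in; nothing more can be done
None
```

The torch is out of the stand and held level, with its lens about 10 cm in front of the middle of the switch box's mouth and pointing straight in. I handed the job in at 8.75 s with the grip still on. No verdict came back.

I gripped the steel wide-headed torch on its barrel 110 mm from the tail, drew it 150 mm out along its axis, and swung it round in front of the box.

**Last checks:**
- **Pose:** the gripper was within 0.5 mm and 0.1° of the pose I was aiming for. That pose rests on a mouth centre of (0.511, −0.304, 0.135) and an inward direction of −104.2°, measured from the pictures.
- **Hold:** the grip opening was 29.5 mm on the 30 mm barrel. The joints were at rest, and the wrist force of about 2.3 N fits the torch's weight.
- **Surroundings:** I saw no contact with the box. The driver and the loose things were where they started by eye in the last pictures; I did not measure them.

**What is less certain:**
- The top view puts the torch about 1–2 mm to +x of where the arm's pose says it is, while the side view agrees with the arm. I left it, since it is within the camera calibration.
- The box position came from only some of its corners, because the near front corner did not come out cleanly. The mouth position is good to about 3 mm and 1°.
- I could only check that the torch is level from the pictures, to about 1°.

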